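# Lock the manipulator rod with its open C clip

### The job

Pick up the aluminium C clip that stands on the black pad and fit it, open side down, into the groove of the horizontal steel rod on the manipulator frame: the groove can be anywhere along the middle of the rod, so rest the clip lightly on the rod and feel for it. Push the clip gently down until it sits fully home, straddling the rod upright, and let go; do not press it hard against the rod or frame, and leave the dish, the jar and the tube rack where they are.

Things in the scene. Friction and masses are not known exactly. Their poses are not given: they have to be found in the camera images.
- clip: Loose aluminium C clip, about 60 g, upright, open gap down; 29 mm wide (x), 14 mm thick (y), 66 mm tall. Origin: centre of its underside, between its two leg tips. x: across the gap; y: through the C (goes along the rod); z up; same both ways round. The mouth is 12.5 mm wide between rounded tips (radius 4 mm); the bay above is 16 mm wide, its flat roof at z = 20 mm. Stands on a 4 mm pad.
- clip_tab (a point): Middle of the clip's grip tab, 49 mm above the clip's origin. The tab is 10 mm thick (clip x), 14 mm wide (clip y) and rises from z = 32 to 66 mm; below it is the wider C body (29 mm across x).
- frame: Fixed frame: dark base plate 90 x 190 x 12 mm, two grey posts (36 x 22 mm, tops at 106 mm, inner faces at y = +-65 mm) carrying a horizontal steel rod along the frame's y. Origin: centre of the underside, on the bench; z up. The clamped rod does not move at hand forces. Resting on the full rod the clip's origin is at about z = 92 mm; fully home in the groove at z = 70 mm.
- rod_axis (a point): Point on the rod's axis midway between the posts, 85 mm above the frame's underside; axes as the frame. The rod is 22 mm in diameter. Its one groove is 18 mm long (y) and leaves a square core 10 x 10 mm, level and centred on the axis. The groove's middle lies anywhere from y = -30 to +30 mm, not measured. Home, the clip has 2 mm play each way along y. The clip's mouth centres itself on the rod.
- dish: Bystander: flat covered glass dish, 92 mm across, 17 mm tall; origin under its centre.
- jar: Bystander: amber jar, 52 mm across, 75 mm tall; origin under its centre.
- rack: Bystander: white tube rack 70 x 75 x 40 mm; origin under its centre.
Not all that is in view belongs to the job. Of the things shaped like the clip, the aluminium one is meant.

How it is judged:
By the outcome, as a careful person would: the job done as asked, in the order asked, and still so for the second after the job is handed in, with the robot touching nothing.
It also fails if it takes over 53 s, if anything falls off the work surface, if the arm or the gripper's body presses on something with over 40 N, if the wrist force passes 120 N, or if a joint passes its speed limit or range.

### The arm

A 7-joint arm with a two-finger parallel gripper is mounted at the origin on the work surface. World frame = base frame: x ahead of the robot, y to its left, z up, the work surface at z = 0. Lengths are in mm, angles in rad, forces in N, time in s.
With the tool pointing down it reaches from about 425 to 1025 mm from the base axis. Payload 3.6 kg.
Tool frame: the origin (TCP) lies midway between the tips of the shut fingers; the grasp point (between the pads) lies 19 mm behind it; z points along the fingers, y is the direction in which the jaws open and shut (so a half turn about z gives the same grasp; the last joint's range is limited). The gripper opens to 85 mm and grips with 20 to 120 N. Pads are 22 mm wide; open, the fingers measure 114 mm over their backs; the gripper's body (76 mm by 85 mm) begins 54 mm behind the grasp point. The pads swing forward as they close: fully open they stand 13 mm farther back than shut.
Start: joints at [-1.399, 0.591, 0.048, 1.609, -0.033, 0.943, -0.034], TCP at [190.439, 699.545, 231.302] pointing down, gripper open.
Joint ranges: [-2.69, 2.69], [-0.47, 2.24], [-1.27, 1.36], [0.19, 2.51], [-1.53, 4.68], [0.08, 2.07], [-3.09, 3.09]. Speed limits (rad/s): [2.57, 2.57, 3.14, 3.14, 3.14, 3.14, 3.14].

### API

Orientations are given as a 3x3 rotation matrix whose columns are the frame's x, y, z axes.
In Python, from station import * gives the robot as it stands. The module is installed in compiled form; this text tells all that it offers.
- The arm moves only by the shell command python3 -m creep 'ROWS' [FORCE]. ROWS is JSON, a list that holds one entry, the list of rows, each a list of 5 numbers: the finger opening in m, from 0 to 0.0854, then the shift along the tool's x, y, z in m, then the turn about the tool's z in degrees. A call has 1 to 5 rows; each row is the pose to reach, as a shift and turn from the pose commanded when the call began, along the tool's axes at that moment; what a row does not reach only later rows make up. A row lasts 1/8 s, in which the tool goes at most 62.5 mm and 10.7 degrees, less where a joint would pass 70% of its speed; a pose out of reach is approached as far as the arm can. A call with a gripper value outside its range is refused whole. The fingers move at their own pace and stop on an object; FORCE is the grip in N (left out, the last holds). Time passes only in rows, so rows that repeat a pose let the fingers close. It gives the time, the measured TCP pose, the force and the opening at its end, in the units of the state.
- observe(): the state, without advancing time (a new reading comes with each control period).
- snapshot(name): name is "scene" or "top" or "wrist"; returns a dict with "color" (420x560x3 uint8, blue, green, red), "fx", "fy", "cx", "cy" (pixels), "D" ([k1, k2, p1, p2, k3] as OpenCV has them; the pictures are not rectified), "view" (4x4, takes a point from world to camera coordinates). Camera axes: x right, y down, z forward; pixel columns grow to the right and rows downward; lengths in mm; the calibration is good to about 2 mm. A picture is of the moment at which its call begins. There is no depth.
- close_job(): hands the job in, once; it reports no verdict.
Trained networks look in the newest picture that a camera, given by its name, has taken for a name from the list of things; names that differ only in an ending like _2 or _b are one class to them, and where a whole thing is asked for, a point or a joint stands for the part that bears it (a point fixed in the world has none). Each returns a list of dicts, best first, with "p" (0 to 1); they miss things now and then, are a little off and sometimes report something else, mostly with a low value. They report only what shows in the picture. A call takes as long as a camera call. They do not tell look-alikes from the thing itself.
- silhouettes(camera, thing): "mask" (420x560 bool, what is visible of it) and "pixel" ([column, row] in pixels, amid what is visible of it).
The state is a dict: "clock": time; "q": joint angles; "dq": joint speeds; "joint_efforts": joint torques, N m; "ee_pos": TCP position; "tool_rot": TCP orientation; "contact_force": force on the tool from outside, world axes, zero at the start; "torque": the same for the moment, N m; "width": finger opening in mm.
Only numpy, scipy, OpenCV 4.12 (cv2) and the standard library are available. Lean on these libraries where they do the work, as an engineer would, in place of code of your own. Each camera call takes 0.05 s, during which the arm holds its last target. There are 200 camera calls.

## Working session

There is one attempt and no reset: what is moved stays moved. The work goes in short steps, Python scripts to look and compute and a shell command to move; the robot and the scene stay as the last step left them, time stands still between calls to the robot, and variables do not carry over. Pictures are saved under pics/ and viewed, about 8 in all and at most 12, crops included, and the job is handed in when it is done.

```bash
mkdir -p pics; cat > h.py <<'E'
from station import *
import numpy as np, cv2
def K(s): return np.array([[s["fx"],0,s["cx"]],[0,s["fy"],s["cy"]],[0,0,1]])
def ray(s,px):
    u=cv2.undistortPoints(np.array([[px]],float),K(s),np.array(s["D"],float))[0,0]
    V=np.array(s["view"]);R=V[:3,:3];o=-R.T@V[:3,3];d=R.T@np.array([u[0],u[1],1.]);return o,d/np.linalg.norm(d)
def atz(s,px,z):
    o,d=ray(s,px);return o+d*(z-o[2])/d[2]
def proj(s,P):
    V=np.array(s["view"]);P=np.atleast_2d(np.array(P,float))
    return cv2.projectPoints(P,cv2.Rodrigues(V[:3,:3])[0],V[:3,3],K(s),np.array(s["D"],float))[0][:,0]
def tri(*l):
    A=0;b=0
    for s,px in l:
        o,d=ray(s,px);M=np.eye(3)-np.outer(d,d);A=A+M;b=b+M@o
    return np.linalg.solve(A,b)
E
python3 - <<'E'
from h import *
np.set_printoptions(precision=1,suppress=True)
o=observe();print(o["clock"],o["ee_pos"],np.array(o["tool_rot"]).round(3).tolist(),o["width"],o["contact_force"])
ims=[]
for c in("scene","top"):
    s=snapshot(c);ims.append(s["color"]);V=np.array(s["view"]);print(c,-V[:3,:3].T@V[:3,3],s["fx"])
    for t in("clip","frame","dish","jar","rack"):
        for r in silhouettes(c,t):print(c,t,round(r["p"],2),np.array(r["pixel"]),r["mask"].sum(),atz(s,r["pixel"],{"clip":37,"frame":40,"dish":10,"jar":38,"rack":20}[t]))
    cv2.imwrite(f"pics/{c}1.png",s["color"])
E
```

```text
0.0 [190.2 698.7 230.1] [[-0.965, 0.263, -0.0], [0.263, 0.965, -0.002], [-0.0, -0.002, -1.0]] 85.32085321915072 [-0.9  0.1 -1. ]
scene [1190.5  734.1  700.3] 461.66871949918175
scene clip 0.8 [315.5 241.2] 224 [514.5 222.4  37. ]
scene clip 0.64 [416.9 249.1] 1180 [374.  406.1  37. ]
scene clip 0.58 [259.9 237.9] 160 [596.5 122.   37. ]
scene frame 0.98 [194.9 195.7] 2290 [ 592.9 -127.1   40. ]
scene dish 0.74 [315.2 240. ] 224 [483.9 198.1  10. ]
scene dish 0.58 [248.9 282.8] 1187 [699.4 192.5  10. ]
scene jar 0.64 [133.1 216. ] 636 [ 758.  -164.9   38. ]
scene rack 0.87 [418.  251.1] 1122 [357.8 403.3  20. ]
top [ 381.8   90.  1162.6] 483.1472073512874
top clip 0.6 [243.4 224.1] 110 [518.6 212.5  37. ]
top clip 0.56 [288.2 197. ] 111 [582.  106.5  37. ]
top frame 0.74 [395.8 196.6] 3478 [ 579.2 -145.3   40. ]
top dish 0.6 [253.4 155.2] 1075 [692.4 191.6  10. ]
top jar 0.85 [401.7 126.5] 538 [ 750.  -167.3   38. ]
top rack 0.75 [162.5 296.9] 1187 [350.8 403.8  20. ]
```

```bash
python3 - <<'E'
from h import *
a=cv2.imread("pics/scene1.png");b=cv2.imread("pics/top1.png")
x=cv2.resize(a[140:340,80:480],(800,400))
y=cv2.resize(b[180:250,215:315],(400,280),interpolation=cv2.INTER_CUBIC);z=cv2.resize(b[90:260,320:480],(282,300)) 
c=np.zeros((600,800,3),np.uint8);c[:]=0
c[:320]=cv2.resize(a[170:330,80:480],(800,320));c[320:600,:400]=y;c[320:600,420:683]=cv2.resize(b[90:260,320:480],(263,280))
cv2.imwrite("pics/c1.png",c)
cv2.imwrite("pics/c2.png",cv2.resize(a[215:275,240:340],(800,480),interpolation=cv2.INTER_CUBIC))
E
```

```text
(no output)
```

View pics/c1.png

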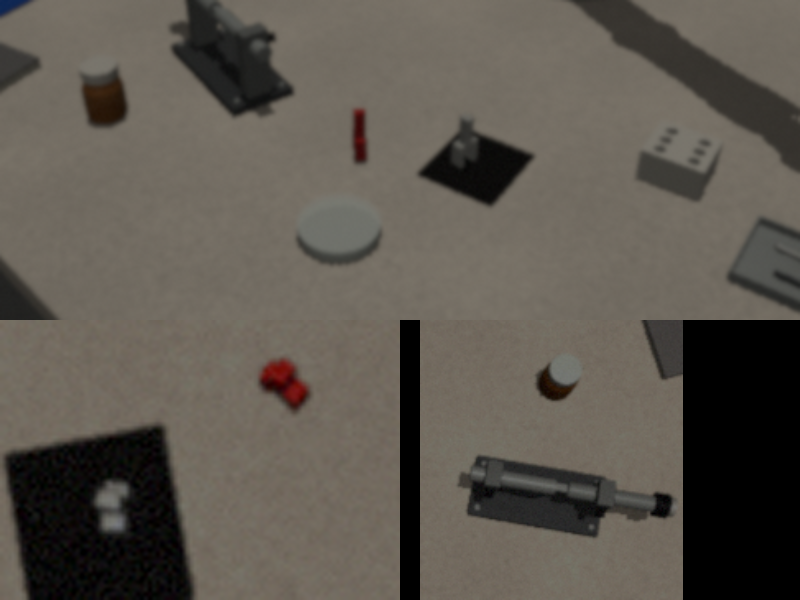

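View pics/c2.png

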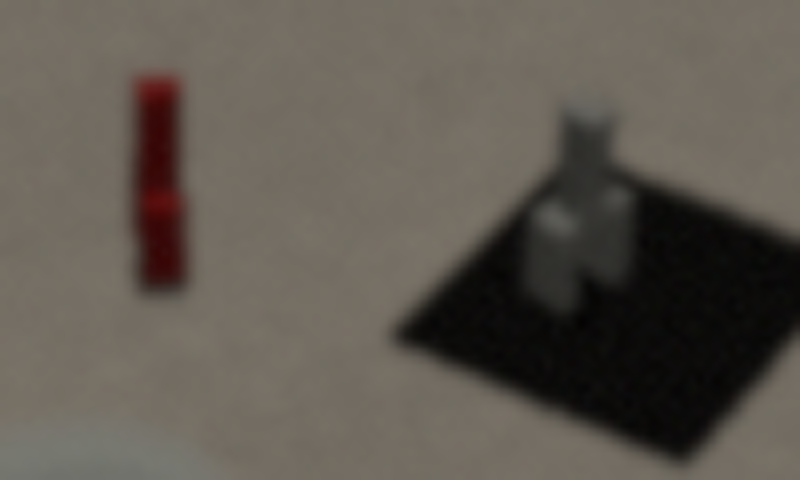

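Candidates: the aluminium clip on the black pad at scene (315,241) and top (243,224), and a red look-alike off the pad at scene (260,238) and top (288,197). I choose the aluminium one, and the crop confirms it: grey C with its gap down, on the pad. Its legs run from upper right to lower left. The frame is at top (396,197), with a possible narrow section of rod nearer the right-hand post.

```bash
python3 - <<'E'
from h import *
np.set_printoptions(precision=1,suppress=True)
s={c:snapshot(c) for c in("scene","top","wrist")}
print("tri",tri((s["scene"],[315.5,241.2]),(s["top"],[243.4,224.1])))
V=np.array(s["wrist"]["view"]);C=-V[:3,:3].T@V[:3,3];o=observe();R=np.array(o["tool_rot"])
print("wristcam in tool",R.T@(C-o["ee_pos"]),(R.T@V[:3,:3].T).round(2).tolist(),s["wrist"]["fx"])
p=tri((s["scene"],[315.5,241.2]),(s["top"],[243.4,224.1]));d=p-o["ee_pos"];print("shift tool",R.T@d)
m=silhouettes("top","frame")[0]["mask"];r=cv2.minAreaRect(np.argwhere(m)[:,::-1].astype(np.float32));print(r);
for q in cv2.boxPoints(r):print(atz(s["top"],q,12))
E
```

```text
tri [515.7 216.8  35. ]
wristcam in tool [  72.4    0.5 -143.1] [[0.0, -0.96, -0.28], [1.0, 0.0, -0.0], [0.0, -0.28, 0.96]] 334.03667615407306
shift tool [-440.6 -380.4  196.4]
((412.39324951171875, 199.50946044921875), (128.40919494628906, 38.3148078918457), 8.972626686096191)
[556.8 -31.4  12. ]
[649.6 -48.5  12. ]
[ 596.1 -348.2   12. ]
[ 505.5 -327.8   12. ]
```

```bash
python3 -m creep '[[[0.085,-0.05,-0.043,0,0],[0.085,-0.1,-0.086,0,0],[0.085,-0.145,-0.125,0,0],[0.085,-0.19,-0.164,0.01,0],[0.085,-0.235,-0.203,0.02,0]]]'; python3 -m creep '[[[0.085,-0.045,-0.04,0.01,0],[0.085,-0.09,-0.08,0.02,0],[0.085,-0.135,-0.12,0.03,0],[0.085,-0.18,-0.155,0.04,0],[0.085,-0.206,-0.177,0.04,0]]]'
python3 -m creep '[[[0.085,0,0,0,0],[0.085,0,0,0,0]]]'
python3 - <<'E'
from h import *
np.set_printoptions(precision=1,suppress=True)
o=observe();print(o["clock"],o["ee_pos"],np.array(o["tool_rot"]).round(3).tolist())
s=snapshot("wrist");
for r in silhouettes("wrist","clip"):
    print(r["p"],r["pixel"],r["mask"].sum(),atz(s,r["pixel"],37));
cv2.imwrite("pics/w1.png",s["color"])
s=snapshot("top")
for r in silhouettes("top","clip"): print("top",r["p"],r["pixel"])
E
```

```text
clock: 1.42
ee_pos: [365.2, 440.6, 211.7]
tool_rot: [[-0.965, 0.263, 0.001], [0.263, 0.965, 0.001], [-0.001, 0.002, -1.0]]
contact_force: [0.5, 0.0, -0.7]
width: 85.4
clock: 2.05
ee_pos: [517.8, 213.5, 170.9]
tool_rot: [[-0.964, 0.267, 0.0], [0.267, 0.964, -0.001], [-0.0, -0.001, -1.0]]
contact_force: [0.1, 1.1, 0.2]
width: 85.1
clock: 2.3
ee_pos: [515.8, 218.1, 171.5]
tool_rot: [[-0.965, 0.262, -0.0], [0.262, 0.965, 0.001], [0.0, 0.001, -1.0]]
contact_force: [-0.1, 1.1, -0.4]
width: 85.0
2.3 [515.8 218.1 171.5] [[-0.965, 0.262, -0.0], [0.262, 0.965, 0.001], [0.0, 0.001, -1.0]]
0.65 [191.9, 289.0] 977 [580.5 115.7  37. ]
0.59 [271.8, 193.8] 732 [511.3 213.   37. ]
top 0.62 [164.6, 295.4]
top 0.49 [287.5, 196.2]
```

View pics/w1.png

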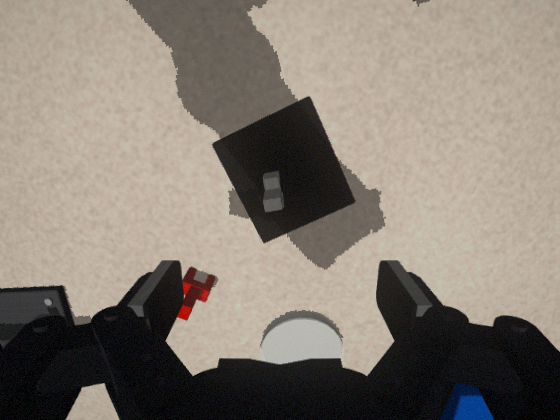

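```bash
cat >> h.py <<'E'
# clip: legs, bridge, tab as boxes (x0,x1,y0,y1,z0,z1)
CLIP=[(-14.5,-7,-7,7,0,32),(7,14.5,-7,7,0,32),(-14.5,14.5,-7,7,20,32),(-5,5,-7,7,32,66)]
def model(s,x,y,z,a,up=4):
    m=np.zeros((420*up,560*up),np.uint8);c,q=np.cos(a),np.sin(a)
    for b in CLIP:
        P=np.array([[i,j,k] for i in b[:2] for j in b[2:4] for k in b[4:]],float)
        W=np.c_[c*P[:,0]-q*P[:,1]+x,q*P[:,0]+c*P[:,1]+y,P[:,2]+z]
        h=cv2.convexHull(((proj(s,W)+.5)*up).astype(np.int32));cv2.fillConvexPoly(m,h,1)
    return cv2.resize(m*255,(560,420),interpolation=cv2.INTER_AREA)/255.
def edges(s,x,y,z,a,im,col=(0,255,0),k=1,off=(0,0)):
    c,q=np.cos(a),np.sin(a)
    for b in CLIP[2:]:
        P=np.array([[i,j,kk] for i in b[:2] for j in b[2:4] for kk in b[4:]],float)
        W=np.c_[c*P[:,0]-q*P[:,1]+x,q*P[:,0]+c*P[:,1]+y,P[:,2]+z];p=(proj(s,W)-off)*k
        for i in range(8):
            for j in range(i):
                if bin(i^j).count("1")==1:cv2.line(im,tuple(map(int,p[i])),tuple(map(int,p[j])),col,1)
E
python3 - <<'E'
from h import *
from scipy.optimize import minimize
s=snapshot("wrist");rs=[r for r in silhouettes("wrist","clip") if np.hypot(r["pixel"][0]-272,r["pixel"][1]-194)<15];m=rs[0]["mask"]
print(m.sum())
f=lambda v:np.abs(model(s,v[0],v[1],4,v[2])-m).sum()/m.sum()
res=[]
for a in np.arange(0,180,15):
    r=minimize(f,[512,213,np.radians(a)],method="Nelder-Mead",options=dict(initial_simplex=np.array([[512,213,np.radians(a)],[518,213,np.radians(a)],[512,219,np.radians(a)],[512,213,np.radians(a+12)]]),maxiter=80))
    res.append((r.fun,r.x[0],r.x[1],np.degrees(r.x[2])%180))
res.sort();print(np.round(res[:6],2))
k=6;o=(230,160);im=cv2.resize(s["color"][160:240,230:330],None,fx=k,fy=k,interpolation=cv2.INTER_CUBIC)
im=cv2.convertScaleAbs(im,alpha=1.8);im2=im.copy()
b=res[0];edges(s,b[1],b[2],4,np.radians(b[3]),im2,k=k,off=o)
cn,_=cv2.findContours(m[160:240,230:330].astype(np.uint8),0,1)
for c in cn:cv2.polylines(im2,[c*k],True,(0,0,255),1)
cv2.imwrite("pics/w2.png",cv2.resize(np.hstack([im,im2]),(800,320)))
E
```

```text
679
[[1.0000e-01 5.1151e+02 2.1423e+02 1.7189e+02]
 [1.0000e-01 5.1147e+02 2.1425e+02 1.7193e+02]
 [1.0000e-01 5.1150e+02 2.1424e+02 1.7193e+02]
 [1.0000e-01 5.1151e+02 2.1426e+02 1.7181e+02]
 [1.0000e-01 5.1174e+02 2.1424e+02 1.7158e+02]
 [1.0000e-01 5.1151e+02 2.1428e+02 1.7159e+02]]
```

View pics/w2.png

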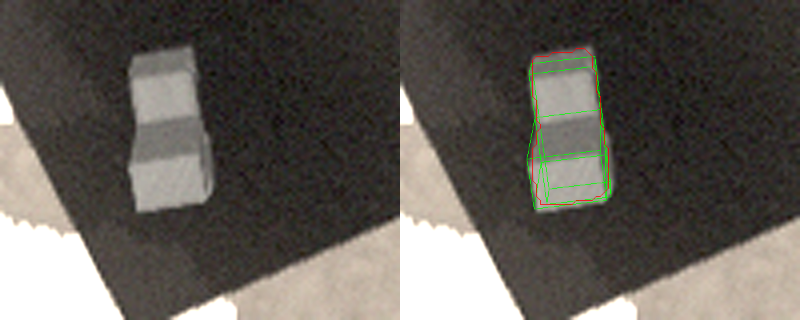

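The two bright faces are the shoulder top and the tab top. The overlay fits: clip at (511.5, 214.2), x axis at -8°. I'll grip across its 14 mm width, with the jaws along what will be the rod direction, so I turn -7°.

```bash
python3 -m creep '[[[0.06,0.002,-0.002,0.03,-4],[0.06,0.0037,-0.0038,0.06,-7],[0.06,0.0037,-0.0038,0.09,-7],[0.06,0.0037,-0.0038,0.09,-7]]]' 40
python3 - <<'E'
from h import *
o=observe();print(o["ee_pos"])
s=snapshot("wrist");im=s["color"].copy();edges(s,511.5,214.2,4,np.radians(-8.1),im)
R=np.array(o["tool_rot"]);T=np.array(o["ee_pos"])
for d in (-30,0,30):
    p=proj(s,T+R@[0,d,0])[0];cv2.circle(im,tuple(map(int,p)),3,(0,0,255),1)
cv2.imwrite("pics/w3.png",im)
E
```

```text
clock: 3.1
ee_pos: [509.8, 214.1, 79.6]
tool_rot: [[-0.99, 0.142, -0.004], [0.142, 0.99, -0.002], [0.004, -0.003, -1.0]]
contact_force: [0.2, -0.2, 0.7]
width: 60.2
[509.77667879 214.11476142  79.60192877]
```

View pics/w3.png

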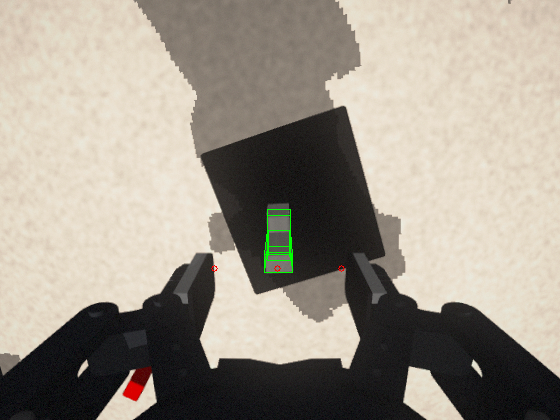

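The clip sits centred between the fingers and the jaws are aligned with it (tab at pixel (278,250)). I go down and grip.

```bash
python3 -m creep '[[[0.06,0.001,0,0.02,0],[0.06,0.001,0,0.039,0],[0.06,0.001,0,0.039,0]]]' 50; python3 -m creep '[[[0,0,0,0,0],[0,0,0,0,0],[0,0,0,0,0],[0,0,0,0,0],[0,0,0,0,0]]]' 50;  python3 -m creep '[[[0,0,0,-0.03,0],[0,0,0,-0.08,0],[0,0,0,-0.14,0],[0,0,0,-0.14,0]]]' 50
```

```text
clock: 3.52
ee_pos: [510.7, 214.8, 42.7]
tool_rot: [[-0.99, 0.143, -0.0], [0.143, 0.99, -0.0], [0.0, -0.0, -1.0]]
contact_force: [0.3, -0.0, 0.1]
width: 60.2
clock: 4.15
ee_pos: [511.3, 214.9, 43.2]
tool_rot: [[-0.99, 0.143, 0.001], [0.143, 0.99, 0.001], [-0.001, 0.001, -1.0]]
contact_force: [-0.6, -0.1, 5.9]
width: 13.1
clock: 4.65
ee_pos: [513.8, 215.9, 186.9]
tool_rot: [[-0.99, 0.143, 0.009], [0.143, 0.99, 0.005], [-0.008, 0.006, -1.0]]
contact_force: [-0.5, -0.6, -0.9]
width: 12.9
```

```bash
python3 - <<'E'
from h import *
np.set_printoptions(precision=1,suppress=True)
s={c:snapshot(c) for c in("scene","top")}
im=cv2.resize(s["top"]["color"][130:260,320:480],(640,520),interpolation=cv2.INTER_CUBIC);cv2.imwrite("pics/f1.png",cv2.convertScaleAbs(im,alpha=1.8))
E
```

```text
(no output)
```

View pics/f1.png

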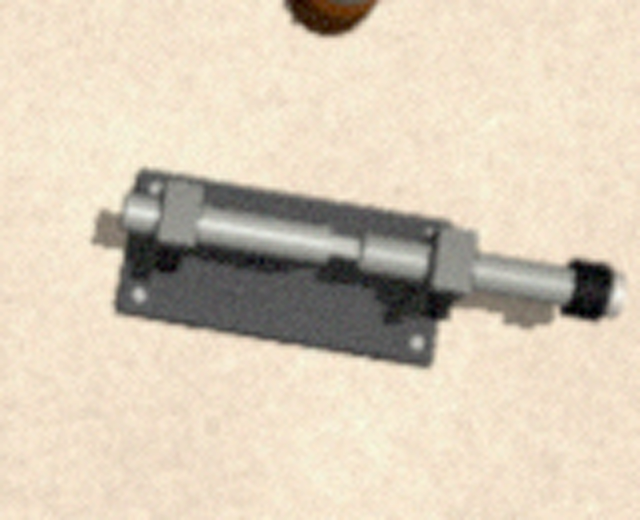

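The groove shows in the top view at crop (345,245), spanning crop x of about 331–361. The base plate, posts and rod are clear too. I compute the pose from these and check the grasp with the wrist camera.

```bash
python3 - <<'E'
from h import *
np.set_printoptions(precision=1,suppress=True)
s=snapshot("top");P=lambda u,v,z:atz(s,[320+u/4-.375,130+v/4-.375],z)
a,b=P(145,212,85),P(500,275,85);d=(a-b)/np.linalg.norm(a-b);print("axis",a,b,"yaw",np.degrees(np.arctan2(-d[0],d[1])))
gl,gr=P(331,245,85),P(361,250,85);print("groove",gl,gr,np.linalg.norm(gl-gr))
pl,pr=P(200,230,106),P(437,262,106);print("posts inner",pl,pr,(pl-pr)@d, "mid t",((pl+pr)/2-b)@d,"groove t",((gl+gr)/2-b)@d)
corners=[P(u,v,12) for u,v in((140,168),(447,222),(432,367),(117,312))];print("plate centre",np.mean(corners,0),[np.linalg.norm(corners[i]-corners[i-1]) for i in range(4)])
m=np.mean(corners,0);print("plate mid t",(m-b)@d,"perp",np.cross(d,m-b)[2])
print("groove on axis",b+d*(((gl+gr)/2-b)@d))
w=snapshot("wrist");cv2.imwrite("pics/w4.png",w["color"])
fr=[r for r in silhouettes("scene","frame")] ;sc=snapshot("scene");c=sc["color"]
im=np.hstack([cv2.resize(w["color"],(400,300)),cv2.convertScaleAbs(cv2.resize(c[150:250,150:283],(400,300),interpolation=cv2.INTER_CUBIC),alpha=1.8)])
for q in (b+d*(((gl+gr)/2-b)@d),):
    u=proj(sc,q)[0];print("scene px of groove",u);cv2.circle(im,(int(400+(u[0]-150)*3),int((u[1]-150)*3)),4,(0,0,255),1)
cv2.imwrite("pics/w4.png",im)
E
```

```text
axis [604.5 -47.7  85. ] [ 565.8 -243.9   85. ] yaw -11.153776608234192
groove [ 584.1 -151.1   85. ] [ 581.  -167.7   85. ] 16.84500816685082
posts inner [589.6 -75.  106. ] [ 569.9 -203.6  106. ] 130.0590385309302 mid t 105.30204527849644 groove t 86.15773078220106
plate centre [ 585.  -138.4   12. ] [np.float64(89.717579841146), np.float64(185.68612991189963), np.float64(88.57909468117998), np.float64(188.27264090067186)]
plate mid t 107.19216077365768 perp 1.609593521925209
groove on axis [ 582.5 -159.4   85. ]
scene px of groove [189.  175.2]
```

View pics/w4.png

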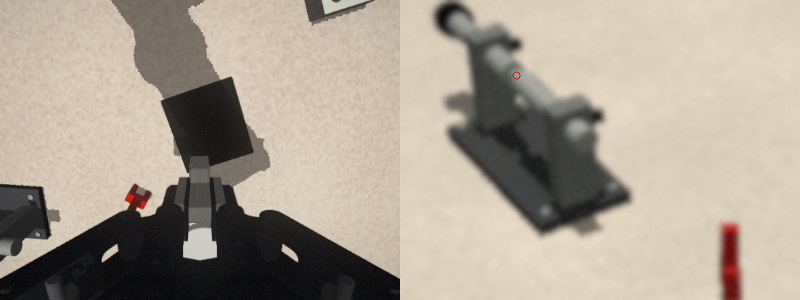

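The clip is held upright. The groove is at about (582.5, -159.4), frame yaw -11.2°. The post spacing measured 130 mm, as given, so the groove's frame y is about -20. I move over the rod, 10 mm to the +y side of the groove.

```bash
python3 -m creep '[[[0,-0.015,-0.043,0,0],[0,-0.03,-0.086,0,0],[0,-0.045,-0.13,0,0],[0,-0.06,-0.175,0,1],[0,-0.076,-0.22,0,2]]]'; python3 -m creep '[[[0,-0.015,-0.043,0,0],[0,-0.032,-0.085,0,0],[0,-0.047,-0.12,0,0.6],[0,-0.047,-0.12,0,0.6],[0,-0.047,-0.12,0,0.6]]]'
python3 - <<'E'
from h import *
np.set_printoptions(precision=2,suppress=True)
import time
o=observe();R=np.array(o["tool_rot"]);p=np.array(o["ee_pos"]);print(o["clock"],p,np.degrees(np.arctan2(R[1,1],R[0,1])),o["contact_force"])
print("to go, tool",R.T@(np.array([584.4,-149.6,p[2]])-p))
w=snapshot("wrist");cv2.imwrite("pics/w5.png",w["color"])
E
```

```text
clock: 5.58
ee_pos: [553.7, -15.5, 180.9]
tool_rot: [[-0.984, 0.178, -0.003], [0.178, 0.984, -0.0], [0.003, -0.001, -1.0]]
contact_force: [-0.1, 0.1, -1.2]
width: 13.0
clock: 6.2
ee_pos: [578.5, -139.7, 181.0]
tool_rot: [[-0.982, 0.188, -0.003], [0.188, 0.982, 0.001], [0.003, 0.001, -1.0]]
contact_force: [0.7, 0.4, -0.3]
width: 12.8
6.2 [ 578.46 -139.69  181.04] 79.18792070265833 [ 0.7   0.44 -0.25]
to go, tool [-7.69 -8.62 -0.03]
```

View pics/w5.png

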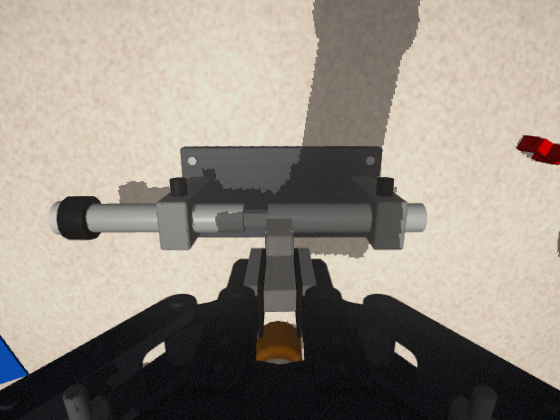

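The wrist view shows the groove at columns 244–268, row 219. The rod is level in the image, so the yaw is good. I cross-check the groove position.

```bash
python3 - <<'E'
from h import *
np.set_printoptions(precision=1,suppress=True)
s=snapshot("wrist");o=observe();R=np.array(o["tool_rot"]);p=np.array(o["ee_pos"])
for u,v,z in((244,219,90),(268,219,90),(256,219,85),(110,218,85),(415,217,85),(192,222,90),(372,222,90)):
    q=atz(s,[u,v],z);print(u,q,R.T@(q-p))
E
```

```text
244 [ 579. -165.   90.] [ -5.3 -26.   91.5]
268 [ 582.3 -147.5   90. ] [-5.3 -8.2 91.5]
256 [ 582.2 -156.9   85. ] [ -7.  -17.5  96.5]
110 [ 560.7 -267.2   85. ] [  -6.3 -129.9   96.4]
415 [603.2 -37.7  85. ] [ -5.5 103.5  96.6]
192 [ 574.1 -203.6   90. ] [ -7.7 -64.9  91.4]
372 [599.  -71.9  90. ] [-7.7 69.2 91.5]
```

```bash
python3 -m creep '[[[0,-0.007,-0.008,0,0.4],[0,-0.007,-0.008,0.025,0.4],[0,-0.007,-0.008,0.042,0.4],[0,-0.007,-0.008,0.042,0.4]]]'; for i in 1; do python3 -m creep '[[[0,0,0,0.003,0],[0,0,0,0.003,0]]]'; python3 -m creep '[[[0,0,0,0.002,0],[0,0,0,0.002,0]]]'; done
```

```text
clock: 6.8
ee_pos: [583.5, -149.2, 138.8]
tool_rot: [[-0.981, 0.194, -0.004], [0.194, 0.981, 0.001], [0.004, 0.0, -1.0]]
contact_force: [0.6, -0.1, 0.1]
width: 12.8
clock: 7.05
ee_pos: [585.0, -149.8, 137.8]
tool_rot: [[-0.981, 0.195, 0.001], [0.195, 0.981, -0.0], [-0.001, 0.0, -1.0]]
contact_force: [0.0, -0.5, -0.2]
width: 13.1
clock: 7.3
ee_pos: [584.7, -149.7, 135.5]
tool_rot: [[-0.981, 0.195, 0.0], [0.195, 0.981, -0.0], [-0.0, 0.0, -1.0]]
contact_force: [-0.7, 0.2, -0.1]
width: 12.8
```

```bash
python3 -m creep '[[[0,0,0,0.002,0],[0,0,0,0.002,0]]]'; python3 -m creep '[[[0,0,0,0.0015,0],[0,0,0,0.0015,0]]]'
```

```text
clock: 7.55
ee_pos: [584.8, -149.7, 133.5]
tool_rot: [[-0.981, 0.195, 0.0], [0.195, 0.981, -0.0], [-0.0, 0.0, -1.0]]
contact_force: [-1.1, -0.1, 1.4]
width: 13.0
clock: 7.8
ee_pos: [585.1, -149.9, 133.1]
tool_rot: [[-0.981, 0.195, 0.001], [0.195, 0.981, -0.0], [-0.001, 0.0, -1.0]]
contact_force: [-1.2, -0.2, 8.4]
width: 12.8
```

Contact at TCP z ≈ 133, so home should be at about 111. I ease off to a few newtons and slide towards the groove.

```bash
python3 -m creep '[[[0,0.0007,-0.001,-0.0007,0],[0,0.0007,-0.002,-0.0007,0]]]' | grep -v tool; for i in 1; do python3 -m creep '[[[0,0,-0.001,0,0],[0,0,-0.002,0,0]]]'| grep -v tool;python3 -m creep '[[[0,0,-0.001,0,0],[0,0,-0.002,0,0]]]'| grep -v tool; done
```

```text
clock: 8.05
ee_pos: [583.8, -151.0, 132.8]
contact_force: [-0.9, 1.5, 2.7]
width: 12.7
clock: 8.3
ee_pos: [582.6, -153.1, 132.2]
contact_force: [-1.7, 1.5, 1.5]
width: 12.7
clock: 8.55
ee_pos: [582.2, -155.8, 132.1]
contact_force: [-0.1, 0.6, -1.1]
width: 13.2
```

```bash
python3 -m creep '[[[0,0,0,0.001,0],[0,0,0,0.001,0]]]' | grep -v tool; python3 -m creep '[[[0,0,-0.001,0,0],[0,0,-0.001,0,0]]]'| grep -v tool
```

```text
clock: 8.8
ee_pos: [583.1, -156.1, 131.4]
contact_force: [0.5, -0.5, -1.7]
width: 12.9
clock: 9.05
ee_pos: [582.7, -156.7, 131.5]
contact_force: [0.1, -0.5, -0.0]
width: 13.0
```

No force below rod level, so it is in the groove mouth. I lower in small steps.

```bash
python3 -m creep '[[[0,0,0,0.0015,0],[0,0,0,0.003,0]]]' | grep -v tool; python3 -m creep '[[[0,0,0,0.001,0],[0,0,0,0.002,0]]]'| grep -v tool
```

```text
clock: 9.3
ee_pos: [582.6, -156.4, 128.4]
contact_force: [-0.0, 0.5, -0.1]
width: 12.7
clock: 9.55
ee_pos: [582.0, -156.3, 126.4]
contact_force: [-1.2, -0.5, 1.4]
width: 13.0
```

```bash
python3 -m creep '[[[0,0,0,0.001,0],[0,0,0,0.0025,0]]]' | grep -v tool; python3 -m creep '[[[0,0,0,0.001,0],[0,0,0,0.0025,0]]]'| grep -v tool
```

```text
clock: 9.8
ee_pos: [581.7, -156.3, 123.7]
contact_force: [-1.5, 0.5, 0.8]
width: 12.5
clock: 10.05
ee_pos: [581.8, -156.3, 121.2]
contact_force: [-2.6, 0.2, 0.4]
width: 12.8
```

```bash
python3 -m creep '[[[0,0.0007,0,0,0],[0,0.0007,0,0.002,0],[0,0.0007,0,0.002,0]]]' | grep -v tool; python3 -m creep '[[[0,0,0,0.001,0],[0,0,0,0.002,0]]]'| grep -v tool;  python3 -m creep '[[[0,0,0,0.001,0],[0,0,0,0.002,0]]]'| grep -v tool
```

```text
clock: 10.42
ee_pos: [581.7, -156.3, 119.3]
contact_force: [-2.7, 0.6, -1.5]
width: 12.6
clock: 10.68
ee_pos: [581.8, -156.3, 117.5]
contact_force: [-3.3, 1.1, -0.0]
width: 12.8
clock: 10.92
ee_pos: [581.8, -156.3, 115.5]
contact_force: [-3.0, 0.9, 0.4]
width: 12.9
```

```bash
python3 -m creep '[[[0,0,0,0.001,0],[0,0,0,0.002,0]]]' | grep -v tool; python3 -m creep '[[[0,0,0,0.001,0],[0,0,0,0.0015,0]]]'| grep -v tool;  python3 -m creep '[[[0,0,0,0.0005,0],[0,0,0,0.001,0]]]'| grep -v tool
```

```text
clock: 11.18
ee_pos: [582.3, -156.4, 113.4]
contact_force: [-1.8, -0.7, -1.1]
width: 12.4
clock: 11.42
ee_pos: [583.0, -156.5, 112.2]
contact_force: [-0.3, -0.4, 0.0]
width: 12.9
clock: 11.68
ee_pos: [582.9, -156.5, 111.3]
contact_force: [-0.4, 0.1, 0.1]
width: 12.8
```

Past the tips and into the bay: the lateral force has gone. A few fine steps until the roof meets the core.

```bash
python3 -m creep '[[[0,0,0,0.0005,0],[0,0,0,0.0007,0]]]' | grep -v tool; python3 -m creep '[[[0,0,0,0.0005,0],[0,0,0,0.0007,0]]]'| grep -v tool
```

```text
clock: 11.92
ee_pos: [582.2, -156.3, 110.4]
contact_force: [-0.1, 0.0, -0.5]
width: 13.2
clock: 12.18
ee_pos: [581.9, -156.3, 109.6]
contact_force: [0.8, -0.3, -1.5]
width: 13.2
```

```bash
python3 -m creep '[[[0,0,0,0.0005,0],[0,0,0,0.0007,0]]]' | grep -v tool; python3 -m creep '[[[0,0,0,0.0005,0],[0,0,0,0.0007,0]]]'| grep -v tool
```

```text
clock: 12.42
ee_pos: [582.0, -156.3, 109.3]
contact_force: [-0.4, 0.6, 4.6]
width: 12.7
clock: 12.68
ee_pos: [582.0, -156.4, 109.3]
contact_force: [-1.5, 1.4, 10.0]
width: 12.8
```

Roof contact at 109.3 (10 N). I ease off, release with a small opening, and look.

```bash
python3 -m creep '[[[0,0,0,-0.0009,0],[0,0,0,-0.0009,0]]]' | grep -v tool; python3 -m creep '[[[0.035,0,0,0,0],[0.035,0,0,0,0],[0.035,0,0,0,0]]]' | grep -v tool;  python3 -m creep '[[[0.035,0,0,-0.03,0],[0.035,0,0,-0.07,0],[0.035,0,0,-0.12,0],[0.035,0.04,0,-0.12,0],[0.035,0.08,0,-0.12,0]]]' | grep -v tool
python3 -m creep '[[[0.035,0.03,0.05,0,0],[0.035,0.03,0.1,0,0],[0.035,0.03,0.1,0,0],[0.035,0.03,0.1,0,0]]]'
python3 - <<'E'
from h import *
w=snapshot("wrist")["color"];c=snapshot("scene")["color"];t=snapshot("top")["color"]
cv2.imwrite("pics/e1.png",np.hstack([cv2.resize(w,(400,300)),cv2.convertScaleAbs(cv2.resize(c[150:225,160:260],(400,300),interpolation=cv2.INTER_CUBIC),alpha=1.8)]))
cv2.imwrite("pics/w_end.png",w)
E
```

```text
clock: 12.92
ee_pos: [582.0, -156.3, 109.3]
contact_force: [-0.7, 0.1, 3.3]
width: 13.0
clock: 13.3
ee_pos: [581.9, -156.3, 108.9]
contact_force: [-0.1, 0.7, 0.4]
width: 35.1
clock: 13.92
ee_pos: [503.2, -140.7, 229.8]
contact_force: [-0.0, -0.1, -0.0]
width: 35.1
clock: 14.42
ee_pos: [493.5, -37.2, 229.1]
tool_rot: [[-0.981, 0.194, -0.0], [0.194, 0.981, -0.001], [-0.0, -0.001, -1.0]]
contact_force: [-0.5, -0.6, 0.3]
width: 34.9
```

View pics/e1.png

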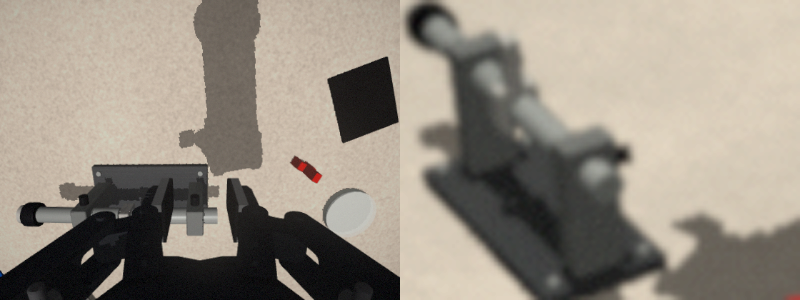

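The clip isn't evident on the rod in these views. I look for it properly.

```bash
python3 - <<'E'
from h import *
np.set_printoptions(precision=1,suppress=True)
S={}
for c in("scene","top","wrist"):
    s=S[c]=snapshot(c)
    for r in silhouettes(c,"clip"):print(c,round(r["p"],2),np.array(r["pixel"]),r["mask"].sum(),atz(s,r["pixel"],100),atz(s,r["pixel"],37))
    print(c,"expected tab",proj(s,[582,-157,119]))
g=lambda i:cv2.convertScaleAbs(cv2.resize(i,(400,300),interpolation=cv2.INTER_CUBIC),alpha=1.7)
a=np.hstack([g(S["top"]["color"][150:225,355:455]),g(S["scene"]["color"][150:225,150:250])])
b=np.hstack([cv2.resize(S["wrist"]["color"][210:360,80:280],(400,300)),g(S["top"]["color"][60:360,100:500])])
cv2.imwrite("pics/e2.png",np.vstack([a,b]))
E
```

```text
scene 0.53 [260.7 239.2] 129 [654.8 184.5 100. ] [598.6 126.8  37. ]
scene expected tab [[188.5 164.2]]
top 0.47 [289.9 196.8] 89 [571.2 101.8 100. ] [582.4 102.5  37. ]
top expected tab [[408.5 188.9]]
wrist 0.83 [176.  294.6] 317 [ 565.1 -149.7  100. ] [ 598.1 -179.    37. ]
wrist 0.61 [429.7 233.6] 721 [550.5  86.6 100. ] [580.1 111.9  37. ]
wrist expected tab [[167.5 323.3]]
```

View pics/e2.png

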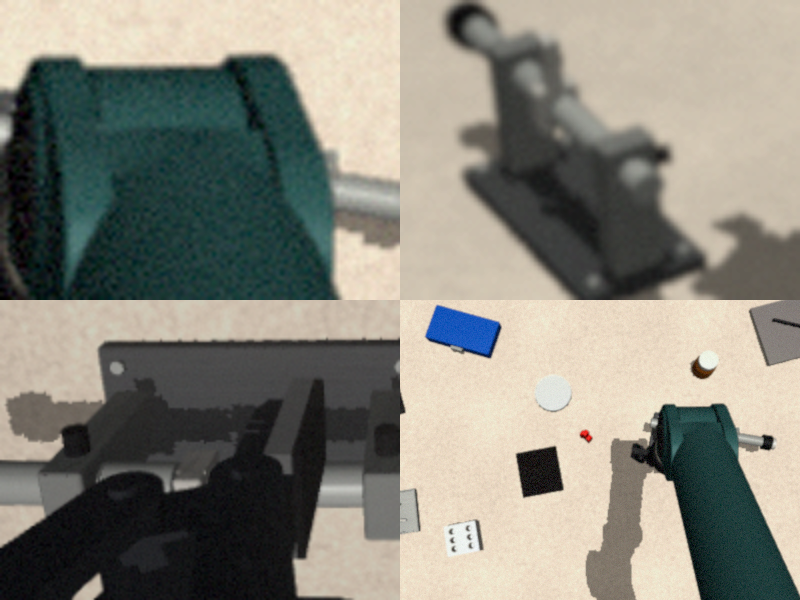

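The clip isn't standing up at its expected pixel (scene (188,164)). The wrist network sees something clip-like at (176,295), partly hidden by the gripper. I move the wrist camera for a clear view.

```bash
python3 -m creep '[[[0.035,-0.03,-0.03,0,0],[0.035,-0.06,-0.06,0,0],[0.035,-0.085,-0.087,0,0],[0.035,-0.085,-0.087,0.02,0],[0.035,-0.085,-0.087,0.02,0]]]'
python3 - <<'E'
from h import *
np.set_printoptions(precision=1,suppress=True)
s=snapshot("wrist")
for r in silhouettes("wrist","clip"):print(round(r["p"],2),np.array(r["pixel"]),r["mask"].sum(),atz(s,r["pixel"],100),atz(s,r["pixel"],37))
c=snapshot("scene")["color"]
im=np.vstack([cv2.resize(s["color"][120:330,130:410],(800,600))])
im[:225,:300]=cv2.convertScaleAbs(cv2.resize(c[150:225,150:250],(300,225),interpolation=cv2.INTER_CUBIC),alpha=1.7)
im[0:225,300:302]=255
cv2.imwrite("pics/e3.png",im);cv2.imwrite("pics/e3w.png",s["color"])
for n in((582,-157,119),(582,-157,70),(582,-157,85)):print(n,proj(s,n))
E
```

```text
clock: 15.5
ee_pos: [558.6, -138.8, 207.7]
tool_rot: [[-0.981, 0.196, -0.004], [0.196, 0.981, 0.001], [0.004, -0.0, -1.0]]
contact_force: [-0.3, 1.0, -0.3]
width: 34.9
0.93 [259.8 241.3] 943 [ 584.5 -159.6  100. ] [ 608.6 -168.5   37. ]
0.77 [529.6 163.9] 1011 [563.1  61.4 100. ] [581.8 108.   37. ]
(582, -157, 119) [[261.1 247.1]]
(582, -157, 70) [[264.  225.6]]
(582, -157, 85) [[263.2 231.4]]
```

View pics/e3.png

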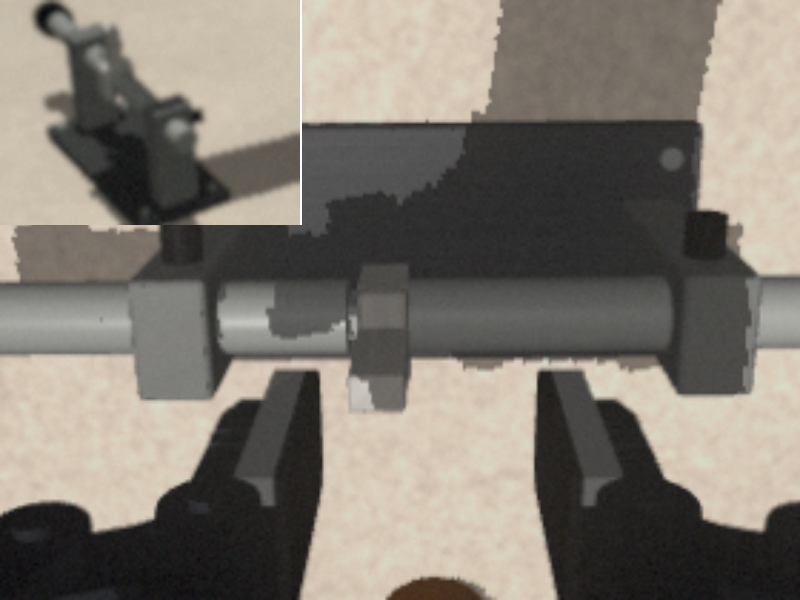

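The view is now clear: the clip is upright in the groove, straddling the rod at wrist pixel (260,241). In the scene camera it only blends with the grey. I check the height and yaw with the model.

```bash
python3 -m creep '[[[0.035,0.05,0,-0.04,0],[0.035,0.08,0,-0.06,0],[0.035,0.08,0,-0.06,0],[0.035,0.08,0,-0.06,0]]]'
python3 - <<'E'
from h import *
from scipy.optimize import minimize
np.set_printoptions(precision=1,suppress=True)
s=snapshot("wrist");m=None
for r in silhouettes("wrist","clip"):
    if np.linalg.norm(np.array(r["pixel"])-proj(s,[582,-157,105])[0])<25:m=r["mask"];print(r["p"],r["pixel"])
full=cv2.imread("pics/e3w.png")
def f(v,z):
    M=model(s,v[0],v[1],z,v[2]);return np.abs(M-m).sum()/m.sum()   # legs below rod hidden: bias same for all z
for z in(66,70,74,80,92):
    x0=np.array([582,-157,-.195]);r=minimize(lambda v:f(v,z),x0,method="Nelder-Mead",options=dict(initial_simplex=x0+np.array([[0,0,0],[4,0,0],[0,4,0],[0,0,.1]]),maxiter=80));print(z,round(r.fun,3),r.x[:2],np.degrees(r.x[2]))
for t in("dish","jar","rack"):
    for c in("top",):
        snapshot(c) 
        for q in silhouettes(c,t)[:1]:print(t,q["pixel"])
o=observe();print(o["clock"],o["ee_pos"],o["contact_force"])
E
```

```text
clock: 16.15
ee_pos: [482.3, -122.8, 269.8]
tool_rot: [[-0.981, 0.194, 0.002], [0.194, 0.981, -0.0], [-0.002, 0.0, -1.0]]
contact_force: [-0.4, 0.2, -0.0]
width: 34.9
0.78 [266.6, 285.8]
66 0.086 [ 586.1 -157.4] -8.403368665612444
70 0.091 [ 583.7 -156.7] -8.95393057819806
74 0.097 [ 581.  -155.9] -9.493624404728658
80 0.111 [ 577.7 -155.1] -9.554466597256331
92 0.156 [ 569.6 -152.6] -10.18973955922673
dish [254.0, 152.5]
jar [403.1, 124.4]
rack [161.9, 296.5]
16.55 [ 481.6 -123.1  268.7] [-0.6 -0.4 -0.7]
```

```bash
python3 -c "
from station import *
print(close_job())"
```

```text
the job is handed in; nothing more can be done
None
```

The aluminium clip is in the rod's groove, upright and straddling the rod. The gripper is open and clear of it, and I handed the job in at about 16.6 s of the 53 s limit.

- **Picking up:** I took the aluminium clip from the black pad; the red look-alike stood off the pad.
- **Finding the groove:** I rested the clip on the rod with 8 N or less and slid it along until the upward force vanished, near where the cameras had shown the groove.
- **Seating:** I lowered it in small steps until the roof met the core at about 10 N, then eased off to about 3 N and released.

**Last checks**
- **Depth:** The tool went down about 23.8 mm from resting on the rod to home. The expected drop is about 22 mm, so it is slightly more than predicted.
- **Wrist picture:** It shows the clip upright in the groove, close to the groove's +y wall. A model fit at z = 70 mm put it on the rod axis at about (584, -157). The fit alone does not fix the height, since z = 66 mm fitted about as well, but it clearly ruled out the clip resting on the full rod.
- **Yaw:** The model fit gave about -9°, while the rod measured -11°. I take that as fit error.
- **Disagreement:** The clip could not be made out in the scene camera's coarse picture, and the detector missed it there. I relied on the close wrist view instead.
- **Bystanders:** The dish, jar and rack were within 3 pixels of where they started, which is within detection noise.

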